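# Snap a chocolate mould shut with the bench closing pliers

### The job

The last open press stud of the chocolate mould sits in the jaws of the closing pliers held in the bench stand. Push the safety catch fully aside, then press the upper handle of the pliers down until the stud clicks shut, and let the handle spring back up, leaving the catch aside. Do not shove or tip the bowl, jar and tin standing around.

Things in the scene. Friction and masses are not known exactly. Their poses are not given: they have to be found in the camera images.
- press: Fixed stand holding the pliers: dark steel base plate 240 x 320 x 12 mm (x -90 to +150, y -200 to +120 mm of this origin). Origin at bench height under the pliers' centre line; y runs along the pliers from the hinge (y = -100 mm) to the free handle ends (y = +75 mm), x across them from the robot's side to the far side, z up. Lower handle fixed, upper one moves.
- hinge_pin (a point): Hinge pin of the pliers, at one end of them, 75 mm above the bench, axis along x. The pliers work like a garlic press: hinge, then the jaws with the stud 45 mm from it, then two long handles one above the other. The hinge cheeks reach 92 mm above the bench.
- mould_top (a point): The two-part chocolate mould in the stand, on the far (+x) side of the pliers: white over grey plastic, 122 x 172 mm; centre of its upper face, 50 mm above the bench (six domes reach 69 mm). An ear of it carries the open stud in the jaws. It stays where it is.
- handle (a joint): Upper handle, rad: 0 open (sprung up, sloping 0.31 rad up to the free end), 0.31 level with the jaws shut, stop at 0.32. A spring returns it to 0 when let go. Pressed at the grip it takes about 3 N at first, 9 to 10 N at 0.14 where the jaw meets the stud, then less; the stud snaps at about 0.22. With the catch in place it is blocked after 0.02 to 0.04 rad.
- handle_pad (a point): Where to press: on top of the upper handle's black grip (28 mm wide, 80 long, 22 thick), 155 mm from the hinge, 25 mm short of the grip's end. Open, it is about 133 mm above the bench at y = 44 mm of the stand; jaws shut, 86 mm at y = 55 mm. Its y axis runs along the handle to the free end, z is normal to the grip's top.
- catch (a joint): Travel of the safety catch in m along the stand's +x: 0 to about 0.008 at the start (its block stands under the upper handle and stops it), 0.045 fully aside at its end stop; the handle is clear from 0.030 on. It drags with about 2 N and stays where it is left.
- catch_plate (a point): Centre of the outer (robot-side, -x) face of the catch's upright steel thumb plate, 8 mm thick, 46 mm wide along y, 44 mm tall (44 to 88 mm above the bench). Push this face along the stand's +x. At joint 0 it lies 103 mm to the -x side of the pliers' centre line, at y = 30 mm of the stand. A flat bar runs from it between the handles to the block.
- stud (a joint): Press stud in the jaws, travel in m: 0 open, 0.008 shut. It snaps: past about 0.004 it jumps shut and stays shut when the jaws open again.
- stud_top (a point): Centre of the top of the stud's steel disc (30 mm across, 6 mm thick), 65 mm above the bench when open, 57 mm when shut, under the upper jaw.
- bowl: Bystander: steel bowl 110 mm across, 50 mm high, origin under its centre.
- jar: Bystander: amber glass jar 70 mm across, 90 mm high, origin under its centre.
- tin: Bystander: tin can with a plain white paper label, 72 mm across, 80 mm high, origin under its centre.

How it is judged (in metres and radians):
On the way, in this order (a step that is already met when the one before it is completed fails the run):
1. the safety catch is pushed aside while the handle is still up (value of joint catch above 0.034 m and value of joint handle below 0.06 rad), for 0.1 s.
2. the pliers are pressed closed and the stud snaps shut (value of joint handle above 0.15 rad and value of joint stud above 0.006 m), for 0.05 s.
At the end, for the whole second after the job is handed in: The stud stays shut (travel over 6 of 8 mm), the upper handle is back up (under 0.06 rad), the catch is aside (over 34 of 45 mm), and bowl, jar and tin stand within 30 mm of where they were, tilted less than 0.3 rad (all of step 1 and value of joint stud above 0.006 m and distance of each of bowl, jar, tin from where it was at the start of the episode below 0.03 m and angle between each of bowl, jar, tin's own z axis and vertical below 0.3 rad); the robot touches nothing.
It fails at once if the bowl, jar or tin is shoved or tipped (not (distance of each of bowl, jar, tin from where it was at the start of the episode below 0.03 m and angle between each of bowl, jar, tin's own z axis and vertical below 0.3 rad)).
It also fails if it takes over 45 s, if anything falls off the work surface, if the arm or the gripper's body presses on something with over 40 N, if the wrist force passes 120 N, or if a joint passes its speed limit or range.

### The arm

A 6-joint arm with a two-finger parallel gripper is mounted at the origin on the work surface. World frame = base frame: x ahead of the robot, y to its left, z up, the work surface at z = 0. Lengths are in m, angles in degrees, forces in N, time in s.
With the tool pointing down it reaches from about 0.3 to 0.75 m from the base axis. Payload 8.5 kg.
Tool frame: the origin (TCP) lies between the finger pads; the fingertips stand env.finger_overhang ahead of it and the grasp point (between the pads) lies 2 mm behind it (env.finger_overhang is the distance from the TCP to the fingertips, in m); z points along the fingers, y is the line along which they close (so a half turn about z gives the same grasp; the last joint's range is limited). The gripper opens to 85 mm and grips with 20 to 120 N. Pads are 22 mm wide; open, the fingers measure 114 mm over their backs; the gripper's body (76 mm by 85 mm) begins 54 mm behind the grasp point. The pads swing forward as they close: fully open they stand 13 mm farther back than shut.
Start: joints at [56.706, 21.807, 74.336, -0, 83.858, -12.336], TCP at [0.197, 0.514, 0.248] pointing down, gripper open.
Joint ranges: [-178.18, 178.18], [-50.72, 133.34], [12.68, 142.11], [-81.47, 261.47], [9.98, 163.14], [-165.26, 165.26]. Speed limits (degrees/s): [136.94, 136.94, 180, 180, 180, 180].

### API

Orientations are given as a 3x3 rotation matrix whose columns are the frame's x, y, z axes.
In Python, from rig import env gives the robot as it stands. The module is installed in compiled form; this text tells all that it offers.
- The arm moves only by the tool jog_arm, never from a script. Its arguments are lists of equal length, an entry for each row: "hand": the finger opening in m, from 0 to 0.0854; "travel": the shift along the world's x, y, z in m, a list of three; "yaw": the turn about the world's z in rad. A call has exactly 5 rows; each row shifts and turns the commanded pose from where the row before left it; what a row does not reach is not made up. A row lasts 1/8 s, in which the tool goes at most 62.5 mm and 10.7 degrees, less where a joint would pass 70% of its speed; a pose out of reach is approached as far as the arm can. A call is refused whole if a number of a shift passes 0.0625 or a number of a turn 0.188, either way. A call with a gripper value outside its range is refused whole. The fingers move at their own pace and stop on an object; "grip_force" is the grip in N (left out, the last holds). Time passes only in rows, so rows that do not move let the fingers close, or fill a call up. It gives the time, the measured TCP pose, the force, the opening and the grip force at its end, in the units of the state.
- env.observe(): the state, without advancing time (a new reading comes with each control period).
- env.get_image(name): name is "side" or "top" or "wrist"; returns the picture (420x560x3 uint8, red, green, blue); there is no depth.
- env.calibration(name): a dict with "fx", "fy", "cx", "cy" (pixels), "position" and "rotation" of the camera in the world; the wrist camera has in their place "hand_eye" (4x4, takes a point from camera to tool coordinates, whose origin is the TCP and whose axes are the flange's). Camera axes: x right, y down, z forward; pixel columns grow to the right and rows downward; lengths in m; the calibration is good to about 2 mm. A picture is of the moment at which its call begins: read the wrist's pose just before it. calibration takes no time and is no camera call.
- env.close_job(): hands the job in; it is judged then, once.
The state is a dict: "time_s": time; "q": joint angles; "qvel": joint speeds; "joint_efforts": joint torques, N m; "position": TCP position; "tool_rot": TCP orientation; "ft_force": force on the tool from outside, world axes, zero at the start; "wrist_torque": the same for the moment, N m; "grip_width": finger opening in m; "gripper_force": force on a finger pad.
Only numpy, scipy, OpenCV 4.12 (cv2) and the standard library are available. Lean on these libraries where they do the work, as an engineer would, in place of code of your own. Each camera call takes 0.05 s, during which the arm holds its last target. There are 200 camera calls.

## Working session

There is one attempt and no reset: what is moved stays moved. The work goes in short steps, Python scripts to look and compute and a tool call to move; the robot and the scene stay as the last step left them, time stands still between calls to the robot, and variables do not carry over. Pictures are saved under pics/ and viewed, at most 10 in all, crops included, and the job is handed in when it is done.

Besides the shell and the picture viewer there is one more tool, called after "Call:" by a JSON object that holds its "method" and its "body". jog_arm: Moves the arm, as the interface text tells. Its arguments: {"type":"object","properties":{"hand":{"type":"array"},"travel":{"type":"array"},"yaw":{"type":"array"},"grip_force":{"type":"number"}},"required":["hand","travel","yaw"]}

```bash
mkdir -p pics
python3 - <<'E'
from rig import env
import cv2
for n in("top","side"):
    cv2.imwrite(f"pics/{n}0.png",env.get_image(n)[:,:,::-1])
    print(n,env.calibration(n))
s=env.observe();print(s["time_s"],s["position"],s["tool_rot"],s["ft_force"],s["grip_width"],env.finger_overhang)
E
```

```text
top {'fx': 436.7204530954619, 'fy': 436.7204530954619, 'cx': 272.7453394698162, 'cy': 212.08349003167723, 'position': array([ 0.53807512, -0.02126773,  0.92660317]), 'rotation': array([[ 0.01798622, -0.99313026,  0.11562343],
       [-0.99981529, -0.01864861, -0.00464963],
       [ 0.00677391, -0.11551844, -0.99328224]])}
side {'fx': 474.44947643431846, 'fy': 474.44947643431846, 'cx': 277.9641016062425, 'cy': 211.1544624755897, 'position': array([ 0.28912584, -0.6010794 ,  0.84071751]), 'rotation': array([[ 0.87073037, -0.35991234,  0.33509958],
       [-0.49167205, -0.65010059,  0.57933395],
       [ 0.00933899, -0.66920276, -0.74302116]])}
0.1 [0.19660243 0.51340415 0.24777724] [[-9.33838854e-01  3.57693236e-01 -7.37809526e-04]
 [ 3.57693875e-01  9.33838249e-01 -1.10258392e-03]
 [ 2.94607947e-04 -1.29354565e-03 -9.99999120e-01]] [ 0.26862886 -0.24277748 -0.86909894] 0.08525999366224038 0.017
```

View pics/top0.png

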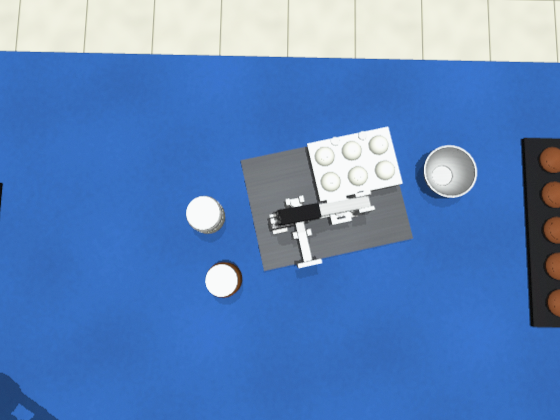

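View pics/side0.png

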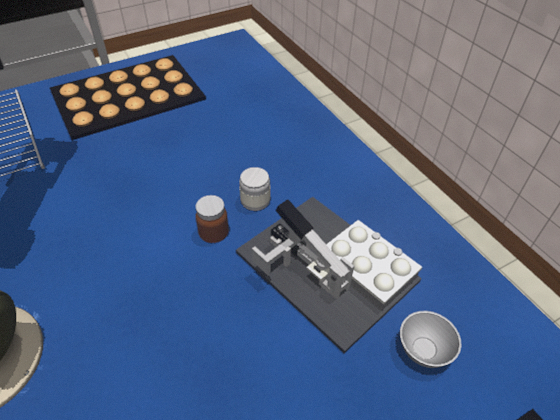

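```bash
cat > h.py <<'E'
import numpy as np
from rig import env
def ray(n,u,v,z):
    c=env.calibration(n); d=np.array(c["rotation"])@[(u-c["cx"])/c["fx"],(v-c["cy"])/c["fy"],1]
    p=np.array(c["position"]); return p+d*(z-p[2])/d[2]
def fit(A,B):
    A=np.array(A)[:,:2];B=np.array(B)[:,:2];a=A-A.mean(0);b=B-B.mean(0)
    t=np.arctan2((a[:,0]*b[:,1]-a[:,1]*b[:,0]).sum(),(a*b).sum())
    R=np.array([[np.cos(t),-np.sin(t)],[np.sin(t),np.cos(t)]])
    o=B.mean(0)-R@A.mean(0); return t,R,o,A@R.T+o-B
E
python3 - <<'E'
from h import *
import cv2
t,R,o,e=fit([[-.09,.12],[-.09,-.2],[.15,.12]],[ray("top",*p,.012) for p in [(264,270),(411,238),(242,160)]])
print(t,o,e)
for n,p in dict(pad=(0,.044),plate=(-.103,.03),hinge=(0,-.1)).items(): print(n,R@p+o)
for n,u,v,z in [("jar",223,281,.09),("tin",205,215,.08),("bowl",450,172,.05),("plateTop",310,263,.088),("gripend",277,217,.138)]:
    w=ray("top",u,v,z); print(n,w, R.T@(w[:2]-o))
im=cv2.imread("pics/top0.png")[130:290,190:430]
cv2.imwrite("pics/c.png",cv2.resize(im,(780,520),interpolation=cv2.INTER_CUBIC))
E
```

```text
0.22513247175388007 [ 0.63730866 -0.1054394 ] [[-0.00037533  0.00101399]
 [-0.00101732 -0.00387153]
 [ 0.00139265  0.00285754]]
pad [ 0.6274863  -0.06254976]
plate [ 0.53021085 -0.09918972]
hinge [ 0.65963221 -0.20291586]
jar [0.50241713 0.06657837 0.09      ] [-0.09308701  0.19778941]
tin [0.62842756 0.10661979 0.08      ] [0.03868216 0.20869036]
bowl [ 0.72957827 -0.38690861  0.05      ] [ 0.02710723 -0.29496406]
plateTop [ 0.53921725 -0.09804061  0.088     ] [-0.09396436  0.02910957]
gripend [ 0.62103223 -0.03284488  0.138     ] [0.00033999 0.07439605]
```

View pics/c.png

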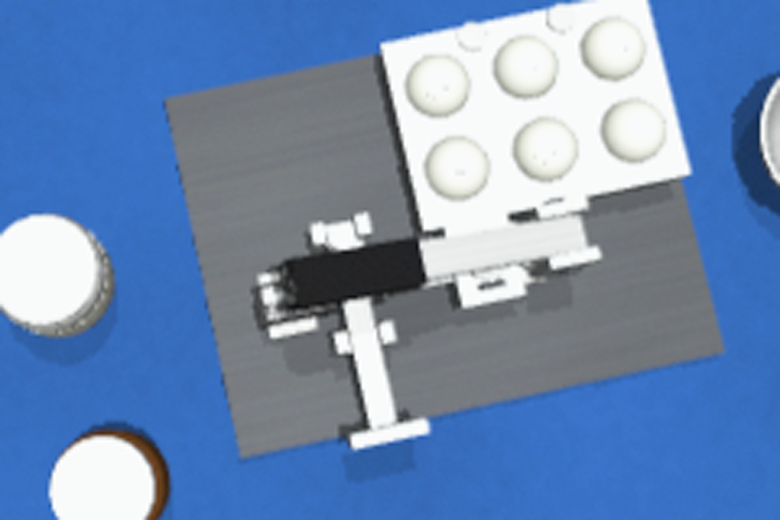

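Call:
{"method": "jog_arm", "body": {"hand": [0, 0, 0, 0, 0], "travel": [[0.019, -0.0415, 0], [0.019, -0.0415, 0], [0.019, -0.0415, 0], [0.019, -0.0415, 0], [0.019, -0.0415, 0]], "yaw": [-0.0653, -0.0653, -0.0653, -0.0653, -0.0653]}}

```text
time_s: 0.72
position: [0.292, 0.3047, 0.2481]
tool_rot: [[-0.769, 0.64, -0.0], [0.64, 0.769, -0.0], [0.0, -0.0, -1.0]]
ft_force: [0.6, -0.1, -0.1]
grip_width: 0.0001
gripper_force: 0.0
```

Call:
{"method": "jog_arm", "body": {"hand": [0, 0, 0, 0, 0], "travel": [[0.019, -0.0415, 0], [0.019, -0.0415, 0], [0.019, -0.0415, 0], [0.019, -0.0415, 0], [0.019, -0.0415, 0]], "yaw": [-0.0653, -0.0653, -0.0653, -0.0653, -0.0653]}}

```text
time_s: 1.35
position: [0.387, 0.0971, 0.2482]
tool_rot: [[-0.522, 0.853, -0.0], [0.853, 0.522, 0.0], [0.0, -0.0, -1.0]]
ft_force: [0.5, 0.4, -0.1]
grip_width: -0.0002
gripper_force: 0.0
```

Call:
{"method": "jog_arm", "body": {"hand": [0, 0, 0, 0, 0], "travel": [[0.019, -0.0415, 0], [0.019, -0.0415, 0], [0.019, -0.0415, 0], [0.019, -0.0415, 0], [0.019, -0.0415, 0]], "yaw": [-0.0653, -0.0653, -0.0653, -0.0653, -0.0653]}}

```text
time_s: 1.98
position: [0.482, -0.1104, 0.248]
tool_rot: [[-0.221, 0.975, -0.001], [0.975, 0.221, 0.0], [0.0, -0.0, -1.0]]
ft_force: [0.2, 0.8, -0.1]
grip_width: -0.0003
gripper_force: 0.0
```

Call:
{"method": "jog_arm", "body": {"hand": [0, 0, 0, 0, 0], "travel": [[0, 0, -0.034], [0, 0, -0.034], [0, 0, -0.034], [0, 0, -0.034], [0, 0, -0.034]], "yaw": [0, 0, 0, 0, 0]}}

```text
time_s: 2.6
position: [0.4815, -0.1088, 0.0771]
tool_rot: [[-0.224, 0.975, -0.0], [0.975, 0.224, 0.0], [0.0, -0.0, -1.0]]
ft_force: [0.4, 0.4, -0.8]
grip_width: 0.0005
gripper_force: 0.0
```

Call:
{"method": "jog_arm", "body": {"hand": [0, 0, 0, 0, 0], "travel": [[0.0098, 0.0022, 0], [0.0098, 0.0022, 0], [0.0098, 0.0022, 0], [0.0098, 0.0022, 0], [0.0098, 0.0022, 0]], "yaw": [0, 0, 0, 0, 0]}}

```text
time_s: 3.22
position: [0.5313, -0.0978, 0.0788]
tool_rot: [[-0.224, 0.975, -0.0], [0.975, 0.224, -0.0], [-0.0, -0.0, -1.0]]
ft_force: [-1.7, -0.8, 1.1]
grip_width: 0.0
gripper_force: 1.1
```

Call:
{"method": "jog_arm", "body": {"hand": [0, 0, 0, 0, 0], "travel": [[0.005, 0.0011, 0], [0.005, 0.0011, 0], [0.005, 0.0011, 0], [0.005, 0.0011, 0], [0.004, 0.001, 0]], "yaw": [0, 0, 0, 0, 0]}}

```text
time_s: 3.85
position: [0.5549, -0.0924, 0.0782]
tool_rot: [[-0.224, 0.975, -0.0], [0.975, 0.224, 0.0], [0.0, -0.0, -1.0]]
ft_force: [-2.4, 0.8, 1.1]
grip_width: -0.0001
gripper_force: 1.1
```

Run:
```python
from rig import env
import cv2
cv2.imwrite("pics/d.png",cv2.resize(env.get_image("side")[180:340,180:420,::-1],(780,520),interpolation=cv2.INTER_CUBIC))
```

```text
(no output)
```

View pics/d.png

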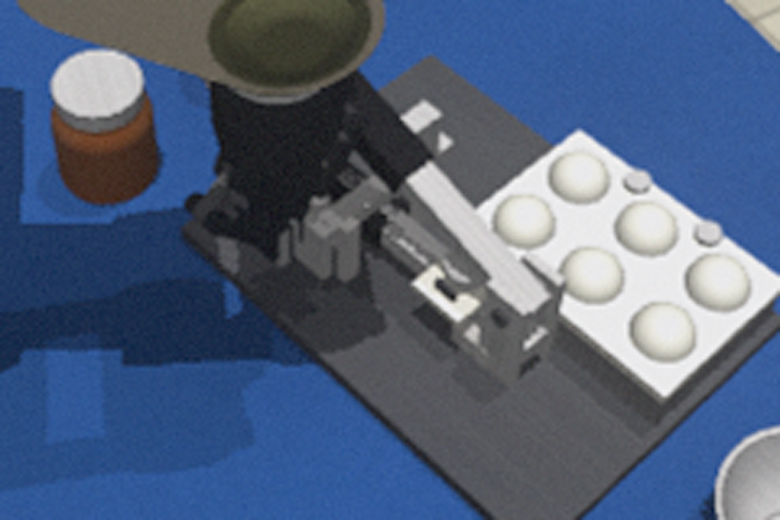

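The finger is against the thumb plate (around 320,230), which has moved well in and is clear of the handle. I'll push on to the end stop.

Call:
{"method": "jog_arm", "body": {"hand": [0, 0, 0, 0, 0], "travel": [[0.0015, 0.0003, 0], [0.0015, 0.0003, 0], [0.0015, 0.0003, 0], [0.0015, 0.0003, 0], [0, 0, 0]], "yaw": [0, 0, 0, 0, 0]}}

```text
time_s: 4.53
position: [0.5609, -0.0913, 0.0783]
tool_rot: [[-0.224, 0.975, 0.0], [0.975, 0.224, -0.0], [-0.0, 0.0, -1.0]]
ft_force: [-1.5, 0.6, -1.0]
grip_width: 0.0
gripper_force: 0.5
```

Call:
{"method": "jog_arm", "body": {"hand": [0, 0, 0, 0, 0], "travel": [[0.0015, 0.0003, 0], [0.0015, 0.0003, 0], [0.0015, 0.0003, 0], [0, 0, 0], [0, 0, 0]], "yaw": [0, 0, 0, 0, 0]}}

```text
time_s: 5.15
position: [0.5624, -0.0909, 0.0782]
tool_rot: [[-0.224, 0.975, -0.007], [0.975, 0.224, -0.0], [0.001, -0.007, -1.0]]
ft_force: [-17.5, -3.1, 9.3]
grip_width: -0.0
gripper_force: 8.9
```

Call:
{"method": "jog_arm", "body": {"hand": [0, 0, 0, 0, 0], "travel": [[-0.02, -0.0045, 0], [-0.02, -0.0045, 0], [0, 0, 0.04], [0, 0, 0.045], [0, 0, 0.045]], "yaw": [0, 0, 0, 0, 0]}}

```text
time_s: 5.78
position: [0.5256, -0.0996, 0.2101]
tool_rot: [[-0.223, 0.975, 0.001], [0.975, 0.223, -0.001], [-0.001, 0.001, -1.0]]
ft_force: [0.7, -0.6, -0.1]
grip_width: -0.0003
gripper_force: 0.0
```

Call:
{"method": "jog_arm", "body": {"hand": [0, 0, 0, 0, 0], "travel": [[0.025, 0.01, 0], [0.025, 0.01, 0], [0.025, 0.01, 0], [0.023, 0.01, 0], [0, 0, 0]], "yaw": [0, 0, 0, 0, 0]}}

```text
time_s: 6.4
position: [0.6243, -0.059, 0.2079]
tool_rot: [[-0.225, 0.974, 0.001], [0.974, 0.225, -0.0], [-0.0, 0.001, -1.0]]
ft_force: [-1.0, 0.1, -0.1]
grip_width: 0.0003
gripper_force: 0.0
```

Run:
```python
from rig import env
import cv2
cv2.imwrite("pics/e.png",cv2.resize(env.get_image("side")[150:310,180:420,::-1],(780,520),interpolation=cv2.INTER_CUBIC))
```

```text
(no output)
```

View pics/e.png

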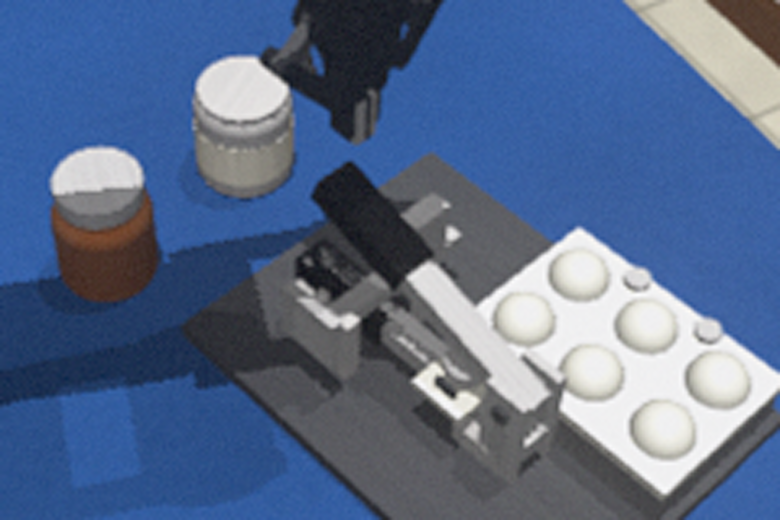

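The catch is fully aside. Its plate is at about (330,300), the handle is up, and the fingertips at (360,135) are above the grip. Next I'll press.

Call:
{"method": "jog_arm", "body": {"hand": [0, 0, 0, 0, 0], "travel": [[0.0015, 0, -0.015], [0, 0, -0.015], [0, 0, -0.015], [0, 0, -0.012], [0, 0, -0.008]], "yaw": [0, 0, 0, 0, 0]}}

```text
time_s: 7.08
position: [0.6247, -0.0593, 0.1428]
tool_rot: [[-0.224, 0.975, -0.0], [0.975, 0.224, 0.0], [0.0, -0.0, -1.0]]
ft_force: [-0.3, 1.6, 2.3]
grip_width: -0.0002
gripper_force: 1.4
```

Call:
{"method": "jog_arm", "body": {"hand": [0, 0, 0, 0, 0], "travel": [[0, 0, -0.005], [0, 0, -0.005], [0, 0, -0.005], [0, 0, -0.005], [0, 0, -0.004]], "yaw": [0, 0, 0, 0, 0]}}

```text
time_s: 7.7
position: [0.625, -0.0584, 0.1207]
tool_rot: [[-0.224, 0.975, 0.002], [0.975, 0.224, 0.001], [0.001, 0.002, -1.0]]
ft_force: [-3.9, 7.5, 16.8]
grip_width: -0.0002
gripper_force: 7.8
```

Call:
{"method": "jog_arm", "body": {"hand": [0, 0, 0, 0, 0], "travel": [[0, 0, -0.003], [0, 0, -0.003], [0, 0, -0.003], [0, 0, -0.003], [0, 0, -0.001]], "yaw": [0, 0, 0, 0, 0]}}

```text
time_s: 8.32
position: [0.6248, -0.0593, 0.1061]
tool_rot: [[-0.224, 0.975, -0.0], [0.975, 0.224, 0.0], [0.0, 0.0, -1.0]]
ft_force: [-0.7, 3.7, 5.9]
grip_width: 0.0001
gripper_force: 2.2
```

Call:
{"method": "jog_arm", "body": {"hand": [0, 0, 0, 0, 0], "travel": [[0, 0, -0.002], [0, 0, -0.002], [0, 0, -0.001], [0, 0, 0], [0, 0, 0]], "yaw": [0, 0, 0, 0, 0]}}

```text
time_s: 8.95
position: [0.6247, -0.0593, 0.1016]
tool_rot: [[-0.224, 0.975, 0.0], [0.975, 0.224, 0.0], [0.0, 0.0, -1.0]]
ft_force: [-1.5, 4.5, 7.2]
grip_width: 0.0
gripper_force: 3.7
```

Call:
{"method": "jog_arm", "body": {"hand": [0, 0, 0, 0, 0], "travel": [[0, 0, 0.015], [0, 0, 0.02], [0, 0, 0.025], [0, 0, 0.04], [0, 0, 0.05]], "yaw": [0, 0, 0, 0, 0]}}

```text
time_s: 9.57
position: [0.6241, -0.0599, 0.2521]
tool_rot: [[-0.223, 0.975, -0.003], [0.975, 0.223, -0.0], [0.0, -0.003, -1.0]]
ft_force: [0.1, -0.1, -0.1]
grip_width: -0.0006
gripper_force: 0.0
```

Call:
{"method": "jog_arm", "body": {"hand": [0, 0, 0, 0, 0], "travel": [[-0.04, 0, 0.02], [-0.04, 0, 0], [-0.04, 0, 0], [-0.02, 0, 0], [0, 0, 0]], "yaw": [0, 0, 0, 0, 0]}}

```text
time_s: 10.2
position: [0.4839, -0.0597, 0.272]
tool_rot: [[-0.223, 0.975, 0.0], [0.975, 0.223, -0.001], [-0.001, 0.0, -1.0]]
ft_force: [-0.2, 0.1, -0.1]
grip_width: 0.0004
gripper_force: 0.0
```

Run:
```python
from rig import env
import cv2
cv2.imwrite("pics/f.png",cv2.resize(env.get_image("side")[150:310,180:420,::-1],(780,520),interpolation=cv2.INTER_CUBIC))
```

```text
(no output)
```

View pics/f.png

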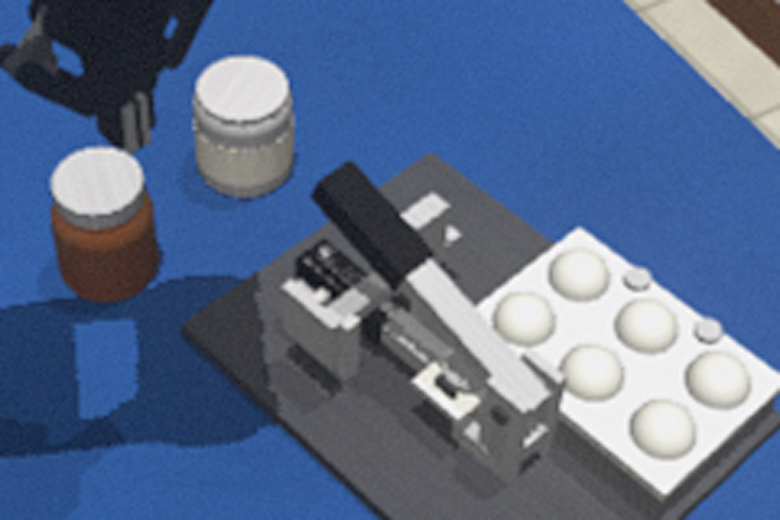

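The handle is back up (grip end at 350,170), the catch is still aside (330,300), and the jar and tin haven't moved. The force peaked and then dropped during the press, so the stud snapped shut.

```bash
python3 -c "
from rig import env
print(env.close_job())"
```

```text
the job is handed in; nothing more can be done
None
```

I pushed the catch to its end stop, pressed the handle down until the force peaked and dropped (I take that as the stud snapping shut), let it spring back up, and handed the job in; no verdict was returned, the jar and tin look unmoved, and the bowl was out of the last picture but the arm never went near it.

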